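# Fit the plunger into a chocolate decorating syringe

## Robot

A 7-joint arm with a two-finger parallel gripper is mounted at the origin on the work surface. World frame = base frame: x ahead of the robot, y to its left, z up, the work surface at z = 0. Lengths are in m, angles in rad, forces in N, time in s.
With the tool pointing down it reaches from about 0.375 to 0.925 m from the base axis. Payload 3.1 kg.
Tool frame: the origin (TCP) lies at the very end of the fingers, on their centre line; the grasp point (between the pads) lies 19 mm behind it; z points along the fingers, x is the direction in which the jaws open and shut, and the axes are right-handed (so a half turn about z gives the same grasp; the last joint's range is limited). The gripper opens to 85 mm and grips with 20 to 120 N. Pads are 22 mm wide; open, the fingers measure 114 mm over their backs; the gripper's body (76 mm by 85 mm) begins 54 mm behind the grasp point. The pads swing forward as they close: fully open they stand 13 mm farther back than shut.
Start: joints at [-1.386, 0.383, 0.044, 1.598, -0.018, 1.161, -0.05], TCP at [0.181, 0.624, 0.196] pointing down, gripper open.
Joint ranges: [-2.61, 2.61], [-0.41, 2.15], [-1.48, 1.57], [0, 2.5], [-1.57, 4.71], [0.05, 1.97], [-2.85, 2.85]. Speed limits (rad/s): [2.79, 2.79, 3.14, 3.14, 3.14, 3.14, 3.14].

## Interface

Orientations are given as a rotation vector (axis times angle).
In Python, from rig import r gives the robot as it stands.
- The arm moves only by the shell command python3 -m pendant 'ROWS' [FORCE]. ROWS is JSON, a list of rows, each a list of 7 numbers: the opening, from 0 (shut) to 1 (fully open), then the shift along the tool's x, y, z in m, then the turn, a rotation vector about the tool's x, y, z in degrees. In form: [[grip, tx, ty, tz, ax, ay, az], ...]. A call has 1 to 10 rows; each row is the pose to reach, as a shift and turn from the pose commanded when the call began, along the tool's axes at that moment; what a row does not reach only later rows make up. A row lasts 1/10 s, in which the tool goes at most 50 mm and 8.59 degrees, less where a joint would pass 70% of its speed; a pose out of reach is approached as far as the arm can. A call with a gripper value outside its range is refused whole. The fingers move at their own pace and stop on an object; FORCE is the grip in N (left out, the last holds). Time passes only in rows, so rows that repeat a pose let the fingers close. It gives the time, the measured TCP pose, the force and the opening at its end, in the units of the state.
- r.observe(): the state, without advancing time (a new reading comes with each control period).
- r.get_image(name): name is "scene" or "top"; returns a dict with "image" (420x560x3 uint8, red, green, blue), "depth" (420x560 float32, m along the optical axis (not along the pixel's ray), 0 where there is no reading), "fov_y" (degrees; the focal length in pixels is half the picture's height over the tangent of half this angle, whatever the lens; pixels are square), "cx", "cy" (the principal point, pixels), "T" (4x4, takes a point from camera to world coordinates). Camera axes: x right, y down, z forward; pixel columns grow to the right and rows downward; lengths in m; the calibration is good to about 2 mm. A picture is of the moment at which its call begins.
- r.job_done(): hands the job in, once; it reports no verdict.
The state is a dict: "clock": time; "qpos": joint angles; "joint_vel": joint speeds; "joint_efforts": joint torques, N m; "tcp_pos": TCP position; "eef_rot": TCP orientation; "ft_force": force on the tool from outside, world axes, zero at the start; "torque": the same for the moment, N m; "opening": opening from 0.0 (shut) to 1.0 (fully open).
Only numpy, scipy, OpenCV 4.12 (cv2) and the standard library are available. Lean on these libraries where they do the work, as an engineer would, in place of code of your own. Each camera call takes 0.05 s, during which the arm holds its last target.

## Task

Lift the dust cap off the upright steel syringe barrel and stand it, knob up, flat in the shallow grey tray. Then take the slim plunger with the plain round grip out of the wooden rack and push its rod down into the barrel, pressing the rubber seal ahead of it, until the plunger's collar rests on the barrel's rim, and let go. Leave the thicker T-handled plunger in the rack and do not disturb the jar, the dropper bottle or the chocolate mould.

Things in the scene. Friction and masses are not known exactly. Their poses are not given: they have to be found in the camera images.
- mouth (a point): Centre of the round mouth of the steel syringe barrel, at rim height, 120 mm above the work surface. The barrel stands upright on a round grey foot (100 mm across, 15 mm high) and is fixed. Outside diameter 40 mm, bore 18 mm, flared to 26 mm at the rim over the top 5 mm, closed at the bottom (bore 105 mm deep). z is up.
- seal (a joint): Rubber seal disc (17 mm across) inside the bore; the value is how far it has been pushed down (m). Its upper face lies 15 mm below the rim at 0; 0 to 0.088. It starts between 0 and 0.03, stays where it is left and yields to a downward push of about 5 N (the plunger's own weight does not move it). With the plunger fully home it reads 0.080.
- cap: White plastic dust cap, loose, about 50 g, origin at the centre of its underside (bottom of the skirt), z up. A skirted disc 54 mm across and 18 mm high (skirt inside diameter 44 mm, 12 mm deep) with an upright round knob on it, 22 mm across and 46 mm high; 64 mm high in all. It starts on the barrel with the skirt round the barrel's top and lifts straight off.
- cap_knob (a point): Centre of the cap's knob, half-way up it: 41 mm above the cap's underside, 23 mm above the disc.
- tray: Shallow open grey tray, fixed, 140 x 140 mm outside, 22 mm high, walls and floor 5 mm thick; origin at the centre of its underside on the work surface, x and y along its sides.
- rack: Plywood rack, fixed: a board 80 mm (x) by 220 mm (y), its top 120 mm above the work surface, on two end panels. Two 28 mm holes at y = +60 and -60 mm; a plunger hangs in each, its collar resting on the board. Origin at the centre of its underside.
- plunger_grip (a point): Centre of the grip of the slim plunger, loose, about 80 g, which starts hanging upright in either hole of the rack. Upright steel rod 14 mm across and 95 mm long, above it a white collar 46 mm across and 6 mm thick, above that a plain upright round white grip 25 mm across and 50 mm high; 151 mm in all. This point is half-way up the grip, 31 mm above the collar's underside and 126 mm above the rod's tip; z points up along the rod.
- plunger_collar (a point): On the slim plunger's axis at the collar's underside, 31 mm below the grip's centre.
- plunger_tip (a point): Centre of the lower end of the slim plunger's rod, 126 mm below the grip's centre.
- spare_collar (a point): The other plunger, not wanted: at its collar's underside, on the axis. Rod 22 mm across and 95 mm long (too thick for the barrel), collar 50 mm across and 6 mm thick, with a T-handle on top: a bar 80 mm long and 18 mm thick, centred 27 mm above this point (its top 156 mm above the work surface: carry the slim plunger over it or round it). It hangs in the other hole of the rack.
- jar: Bystander: closed jar, 72 mm across, 75 mm high, loose; origin under its centre.
- dropper: Bystander: small amber bottle, 36 mm across, 85 mm high, loose; origin under its centre.
- mould: Bystander: clear plastic chocolate mould, 135 x 275 mm, 31 mm high, lying loose; origin under its centre.
- plunger: The slim plunger itself; origin at the rod's tip, z up along the rod.
Not all that is in view belongs to the job. What is shaped like the plunger but yellow is not meant. Leave any pink look-alike of the cap alone.

How it is judged:
On the way, in this order (a step that is already met when the one before it is completed fails the run):
1. the cap stands flat in the tray, knob up, let go (x of cap in the frame of tray between -0.041 and 0.041 m and y of cap in the frame of tray between -0.041 and 0.041 m and z of cap in the frame of tray below 0.01 m and angle between cap's own z axis and vertical below 0.1 rad and linear speed of cap below 0.03 m/s and contact force between the fingers and cap below 0.1 N), for 0.2 s.
2. the slim plunger's rod is in the barrel, its tip 15 mm or more below the rim (z of plunger_tip in the frame of mouth below -0.015 m and horizontal distance between plunger_tip and mouth below 0.006 m), for 0.1 s.
At the end, for the whole second after the job is handed in: Slim plunger in the barrel, upright within 0.06 rad, collar at most 3 mm above the rim and within 5 mm of the mouth's centre, seal pushed to 76 mm or more; cap flat on the tray floor between its walls, knob up within 0.1 rad; both at rest (x of cap in the frame of tray between -0.041 and 0.041 m and y of cap in the frame of tray between -0.041 and 0.041 m and z of cap in the frame of tray below 0.01 m and angle between cap's own z axis and vertical below 0.1 rad and linear speed of each of cap, plunger below 0.03 m/s and z of plunger_collar in the frame of mouth below 0.003 m and horizontal distance between plunger_collar and mouth below 0.005 m and angle between plunger_grip's own z axis and vertical below 0.06 rad and value of joint seal above 0.076 m); the robot touches nothing.
It fails at once if the T-handled plunger is moved by more than 25 mm or lifted (distance of spare_collar from where it was at the start of the episode above 0.025 m).
It fails at once if the jar, the dropper bottle or the mould is moved by more than 30 mm or knocked over (distance of any of jar, dropper, mould from where it was at the start of the episode above 0.03 m or angle between any of jar, dropper's own z axis and vertical above 0.5 rad).
It also fails if it takes over 61 s, if anything falls off the work surface, if the arm or the gripper's body presses on something with over 40 N, if the wrist force passes 120 N, or if a joint passes its speed limit or range.

## Working session

There is one attempt and no reset: what is moved stays moved. The work goes in short steps, Python scripts to look and compute and a shell command to move; the robot and the scene stay as the last step left them, time stands still between calls to the robot, and variables do not carry over. Pictures are saved under pics/ and viewed, and the job is handed in when it is done.

```bash
ls; mkdir -p pics; python3 - <<'E'
from rig import r
import cv2,numpy as np
print(r.observe())
for n in("scene","top"):
    d=r.get_image(n); cv2.imwrite(f"pics/{n}0.png",d["image"][:,:,::-1]); np.savez(f"{n}0.npz",**d)
    print(n,d["fov_y"],d["cx"],d["cy"],d["T"])
E
```

```text
pics
{'clock': 0.0, 'qpos': array([-1.38576163,  0.38385145,  0.0438364 ,  1.59959733, -0.01789832,
        1.16116732, -0.04988262]), 'joint_vel': array([-4.61839371e-04,  9.83302259e-05, -2.16738041e-04, -2.15552491e-03,
       -1.37293277e-03, -3.64301174e-04,  6.02731489e-04]), 'joint_efforts': array([ 2.45832980e-04, -4.33461893e+01,  1.02456193e+00, -2.49508506e+01,
        1.05548609e-02,  1.13721716e-02,  6.65796847e-06]), 'tcp_pos': array([0.18112435, 0.62317329, 0.19416586]), 'eef_rot': array([ 2.51092484,  1.88526316, -0.00316184]), 'ft_force': array([ 0.08228902,  0.83739806, -0.18913915]), 'torque': array([-0.02149995, -0.02682848, -0.03036147]), 'opening': 1.0019379319280477}
scene 46.29685373242171 284.05517378278245 210.94705607449325 [[ 0.83579216  0.45326026 -0.30984931  0.9268187 ]
 [ 0.54902251 -0.69516653  0.46402347 -0.42880425]
 [-0.00507348 -0.55794142 -0.82986482  1.02700735]
 [ 0.          0.          0.          1.        ]]
top 45.06959998310364 274.44838885965913 212.02483604866677 [[ 0.01605733 -0.98210891  0.18762798  0.39136299]
 [-0.99982121 -0.01764536 -0.00679642  0.04611992]
 [ 0.00998559 -0.18748531 -0.98221665  1.18530125]
 [ 0.          0.          0.          1.        ]]
```

View pics/scene0.png

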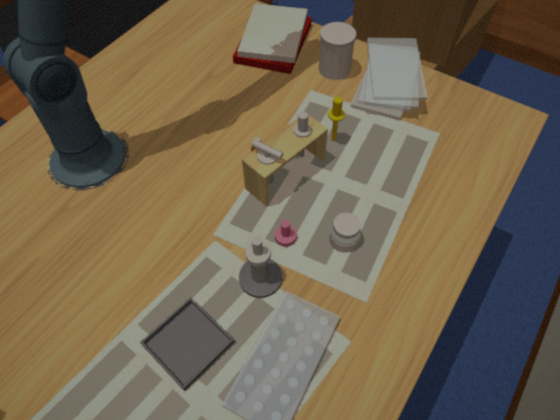

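View pics/top0.png

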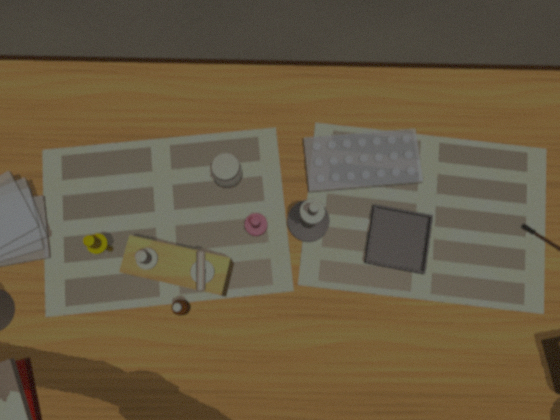

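The pictures show the capped barrel at about (312,212) in top, the tray at (398,239), the slim plunger in the rack's left hole at (146,258), the T-handle at (201,272), the dropper at (180,306), the jar at (226,168) and the mould at (362,160). Next I measure them.

```bash
cat > h.py <<'E'
import numpy as np,cv2
def cloud(d):
    D=d["depth"];H,W=D.shape;f=H/2/np.tan(np.radians(float(d["fov_y"]))/2)
    v,u=np.mgrid[:H,:W]
    P=np.stack([(u-d["cx"])*D/f,(v-d["cy"])*D/f,D],-1)
    X=P@d["T"][:3,:3].T+d["T"][:3,3]; X[D==0]=np.nan
    return X
def proj(d,p):
    H=d["depth"].shape[0];f=H/2/np.tan(np.radians(float(d["fov_y"]))/2)
    q=np.linalg.inv(d["T"])@np.append(p,1); return f*q[0]/q[2]+d["cx"],f*q[1]/q[2]+d["cy"]
E
python3 - <<'E'
from h import *
np.set_printoptions(precision=4,suppress=True)
for n in("top","scene"):
    d=np.load(n+"0.npz");X=cloud(d)
    pts=dict(top=dict(mould=(362,160),jar=(226,166),drop=(180,306),plung=(144,256),T=(201,265),cap=(312,208),tray=(398,239),yel=(92,240),pink=(256,219),table=(300,350)),
     scene=dict(mould=(285,355),jar=(347,222),plung=(303,117),T=(267,148),cap=(257,241),tray=(188,342),pink=(285,226)))[n]
    for k,(u,v) in pts.items(): print(n,k,X[v,u])
    # height map view
    z=X[...,2]
    cv2.imwrite(f"pics/z_{n}.png",cv2.resize(cv2.applyColorMap(np.nan_to_num(np.clip(z*1200,0,255)).astype(np.uint8),cv2.COLORMAP_JET),(800,600)))
E
```

```text
top mould [ 0.7418 -0.1679  0.0292]
top jar [0.7082 0.1503 0.0738]
top drop [0.3938 0.2364 0.0868]
top plung [0.4905 0.298  0.1741]
top T [0.476  0.1861 0.1562]
top cap [ 0.5956 -0.0378  0.1675]
top tray [ 0.5575 -0.2544  0.0042]
top yel [0.5238 0.4123 0.1509]
top pink [0.5884 0.0795 0.0667]
top table [ 0.3004 -0.0251  0.001 ]
scene mould [ 0.7509 -0.1666  0.0299]
scene jar [0.7097 0.1561 0.0763]
scene plung [0.5003 0.2949 0.1802]
scene T [0.4695 0.1865 0.1534]
scene cap [ 0.603  -0.0427  0.1747]
scene tray [ 0.5577 -0.2495  0.0027]
scene pink [0.5931 0.0743 0.0668]
```

View pics/z_top.png

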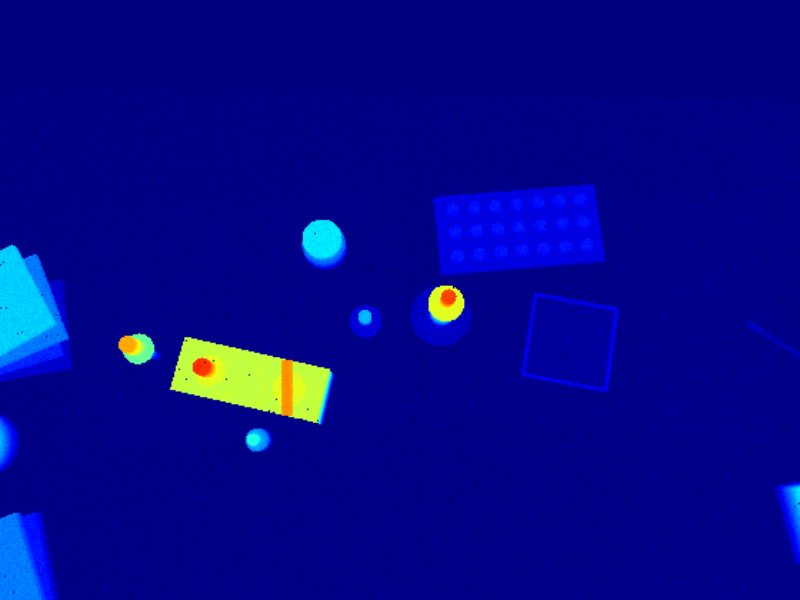

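```bash
cat >> h.py <<'E'
from scipy.optimize import least_squares
def sidefit(P,R,c0):
    s=least_squares(lambda c:np.hypot(P[:,0]-c[0],P[:,1]-c[1])-R,c0,loss="soft_l1",f_scale=.001)
    return s.x,np.sqrt(np.mean(s.fun**2))
def near(X,c,r,z0,z1):
    P=X.reshape(-1,3); m=(np.hypot(P[:,0]-c[0],P[:,1]-c[1])<r)&(P[:,2]>z0)&(P[:,2]<z1)
    return P[m]
def topc(P):
    c,R=cv2.minEnclosingCircle((P[:,:2]*1000).astype(np.float32)); return np.array(c)/1000,R,P[:,:2].mean(0),np.median(P[:,2]),len(P)
E
python3 - <<'E'
from h import *
np.set_printoptions(precision=4,suppress=True)
for n in("top","scene"):
    d=np.load(n+"0.npz");X=cloud(d)
    for k,c,R,z0,z1,zt,cr,zc0,zc1 in (("cap",(.597,-.041),.011,.130,.166,.168,.027,.122,.130),("plung",(.495,.295),.0125,.130,.168,.1715,.023,.123,.129)):
        s=near(X,c,.025,z0,z1); print(n,k,"side",sidefit(s[:,:2],R,c),len(s),"top",topc(near(X,c,.03,zt,.185)))
        t=near(X,c,.04,zc0,zc1); print("  disc",topc(t))
    for k,c,r,z0,z1 in(("jar",(.70,.15),.06,.06,.085),("drop",(.394,.236),.04,.01,.1),("mould",(.745,-.167),.17,.015,.04),("tray",(.558,-.25),.12,.016,.028),("rack",(.48,.24),.14,.112,.1205),("T",(.476,.186),.06,.146,.165),("pink",(.59,.077),.04,.01,.08),("yel",(.52,.41),.05,.02,.2)):
        p=near(X,c,r,z0,z1)
        if len(p)<5: continue
        q=cv2.minAreaRect((p[:,:2]*1000).astype(np.float32)); print(n,k,q,p[:,2].max())
    # foot
    p=near(X,(.59,-.04),.065,.010,.020); print("foot",topc(p))
E
```

```text
top cap side (array([ 0.5974, -0.0409]), np.float64(0.004613065218242798)) 43 top (array([ 0.5967, -0.0414]), 10.891583442687988, array([ 0.5961, -0.0409]), np.float64(0.17270807308077418), 86)
  disc (array([ 0.5968, -0.0412]), 26.830835342407227, array([ 0.5942, -0.0404]), np.float64(0.12677171511287155), 348)
top plung side (array([0.4903, 0.3052]), np.float64(0.0018961105560717042)) 66 top (array([0.49  , 0.3043]), 12.376511573791504, array([0.4896, 0.3041]), np.float64(0.17633131404563485), 123)
  disc (array([0.4949, 0.2951]), 39.4565315246582, array([0.4901, 0.2962]), np.float64(0.12556993641005043), 271)
top jar ((706.2239990234375, 152.50540161132812), (61.49454116821289, 60.926326751708984), 47.26755142211914) 0.08066344257882463
top drop ((390.5437316894531, 242.64027404785156), (33.32896423339844, 33.04486083984375), 4.140232563018799) 0.0903310747160988
top mould ((695.4291381835938, -170.7527313232422), (238.32179260253906, 287.6295166015625), 5.558333873748779) 0.03759475381775146
top tray ((556.2207641601562, -252.12554931640625), (141.24990844726562, 140.580261230468
[... 1762 characters left out ...]
, 143.04563903808594), 80.02754974365234) 0.027600764780098097
scene rack ((481.3803405761719, 249.11988830566406), (223.44781494140625, 83.27484893798828), 77.9542236328125) 0.12049858827925164
scene T ((467.9437561035156, 189.47317504882812), (81.82074737548828, 19.85947036743164), 1.7186799049377441) 0.1604452487998066
scene pink ((589.8805541992188, 81.891357421875), (52.32476806640625, 48.910701751708984), 45.05567169189453) 0.0670817008077973
scene yel ((528.0853271484375, 420.13165283203125), (44.9779052734375, 42.87452697753906), 30.958908081054688) 0.1531906377926714
foot (array([ 0.6007, -0.0394]), 50.314788818359375, array([ 0.6068, -0.0473]), np.float64(0.01327526247458266), 882)
```

```bash
cat > go.py <<'E'
import sys,numpy as np
from rig import r
from scipy.spatial.transform import Rotation as Ro
np.set_printoptions(precision=4,suppress=True)
# usage: go.py x y z jawdeg
o=r.observe(); R=Ro.from_rotvec(o["eef_rot"]); M=R.as_matrix()
print("t",o["clock"],"tcp",o["tcp_pos"],"open",round(float(o["opening"]),3),"F",o["ft_force"],"jaw az",np.degrees(np.arctan2(M[1,0],M[0,0])),"tilt z",M[:,2],"q",o["qpos"])
if len(sys.argv)>3:
    p=np.array([float(a) for a in sys.argv[1:4]])
    a=np.radians(float(sys.argv[4])) if len(sys.argv)>4 else np.arctan2(M[1,0],M[0,0])
    x=np.array([np.cos(a),np.sin(a),0]);z=np.array([0,0,-1.]);T=np.stack([x,np.cross(z,x),z],1)
    print("shift tool mm",M.T@(p-o["tcp_pos"])*1000,"turn deg",np.degrees(Ro.from_matrix(M.T@T).as_rotvec()))
E
python3 go.py .181 .623 .30; python3 go.py .5985 -.0404 .30
```

```text
t 0.1 tcp [0.1811 0.6233 0.1943] open 0.999 F [0.4265 0.0456 0.4571] jaw az 73.80045494594165 tilt z [-0.0006 -0.0024 -1.    ] q [-1.3858  0.3838  0.0438  1.5994 -0.0179  1.1612 -0.0499]
shift tool mm [  -0.5421   -0.014  -105.6897] turn deg [0.0053 0.1387 0.    ]
t 0.1 tcp [0.1811 0.6233 0.1943] open 0.999 F [0.4265 0.0456 0.4571] jaw az 73.80045494594165 tilt z [-0.0006 -0.0024 -1.    ] q [-1.3858  0.3838  0.0438  1.5994 -0.0179  1.1612 -0.0499]
shift tool mm [-521.1252  585.9871 -104.3753] turn deg [0.0053 0.1387 0.    ]
```

```bash
python3 -m pendant '[[1,0,0,-0.04,0,0.1,0],[1,0,0,-0.08,0,0.1,0],[1,-0.025,0.028,-0.105,0,0.1,0],[1,-0.055,0.06,-0.105,0,0.1,0],[1,-0.085,0.095,-0.105,0,0.1,0],[1,-0.115,0.13,-0.105,0,0.1,0],[1,-0.145,0.163,-0.105,0,0.1,0],[1,-0.175,0.197,-0.105,0,0.1,0],[1,-0.205,0.231,-0.105,0,0.1,0],[1,-0.235,0.264,-0.105,0,0.1,0]]' 40; python3 go.py .5985 -.0404 .30
```

```text
clock: 1.1
tcp_pos: [0.3699, 0.3227, 0.3001]
eef_rot: [-2.512, -1.885, -0.001]
ft_force: [-0.1, -0.1, -0.1]
opening: 1.001
t 1.1 tcp [0.3699 0.3227 0.3001] open 1.001 F [-0.1153 -0.0915 -0.0719] jaw az 73.78740365257448 tilt z [-0.      0.0012 -1.    ] q [-1.0635 -0.0119  0.2618  1.8467  0.0023  1.3055  0.4855]
shift tool mm [-284.8175  320.9082   -0.3462] turn deg [-0.0195 -0.0666  0.    ]
```

```bash
python3 -m pendant '[[1,-0.03,0.034,0,0,0,0],[1,-0.06,0.068,0,0,0,0],[1,-0.09,0.102,0,0,0,0],[1,-0.12,0.136,0,0,0,0],[1,-0.15,0.17,0,0,0,0],[1,-0.18,0.203,0,0,0,0],[1,-0.21,0.237,0,0,0,0],[1,-0.24,0.27,0,0,0,0],[1,-0.27,0.303,0,0,0,0],[1,-0.285,0.321,0,0,0,0]]'; python3 go.py .5985 -.0404 .21
python3 - <<'E'
from rig import r
from h import *
np.set_printoptions(precision=4,suppress=True)
for n in("top","scene"):
    d=r.get_image(n); cv2.imwrite(f"pics/{n}1.png",d["image"][:,:,::-1]); np.savez(f"{n}1.npz",**d)
    print(n,proj(d,(.5985,-.0404,.30)),proj(d,(.5985,-.0404,.172)))
E
```

```text
clock: 2.1
tcp_pos: [0.5985, -0.0436, 0.2997]
eef_rot: [2.517, 1.878, -0.001]
ft_force: [0.6, -1.0, 0.7]
opening: 0.998
t 2.1 tcp [ 0.5985 -0.0436  0.2997] open 0.998 F [ 0.6335 -0.9784  0.6994] jaw az 73.47519901909325 tilt z [ 0.0003 -0.0012 -1.    ] q [-0.5633  0.2487  0.683   1.6201 -0.1595  1.3296  1.4252]
shift tool mm [ 3.1996 -1.0113 89.7043] turn deg [0.034  0.0608 0.    ]
top (np.float64(319.54182745134074), np.float64(192.0235221129709)) (np.float64(313.43764154332166), np.float64(206.1918501094206))
scene (np.float64(252.16565532556356), np.float64(203.6276275187964)) (np.float64(255.9038051682112), np.float64(239.7914412924796))
```

View pics/scene1.png

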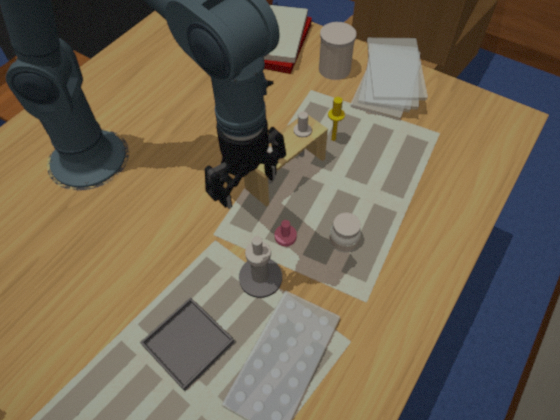

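View pics/top1.png

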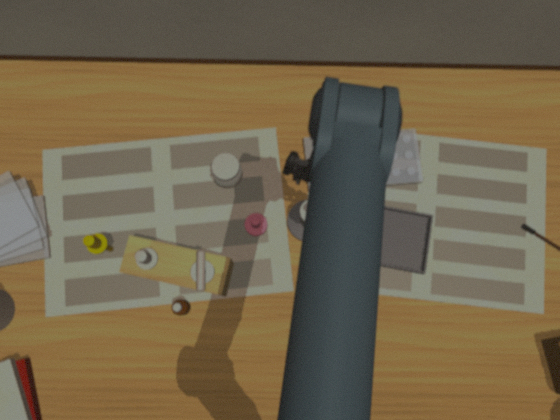

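```bash
python3 - <<'E'
from h import *
np.set_printoptions(precision=4,suppress=True)
d=np.load("scene1.npz");X=cloud(d)
a=np.array([.284,.959,0]);c=np.array([.5985,-.0436,.30])
for s in(-.0425,0,.0425):print(proj(d,c+s*a+[0,0,.013]))
p=near(X,(.5985,-.044),.1,.30,.36)
print(len(p),p.min(0),p.max(0)); 
for z in np.arange(.27,.40,.01):
    q=near(X,(.5985,-.044),.12,z,z+.01); print(round(z,2),len(q),q.min(0) if len(q) else'',q.max(0) if len(q) else '')
im=d["image"][120:260,170:330,::-1];cv2.imwrite("pics/crop1.png",cv2.resize(im,None,fx=4,fy=4))
E
```

```text
(np.float64(231.5125291667772), np.float64(213.604890092853))
(np.float64(250.69173849771917), np.float64(200.69537027659902))
(np.float64(269.2156771371422), np.float64(188.22691295834522))
62 [ 0.5895 -0.0995  0.3481] [0.6241 0.0057 0.3599]
0.27 0  
0.28 0  
0.29 0  
0.3 0  
0.31 0  
0.32 0  
0.33 0  
0.34 7 [ 0.591  -0.0949  0.3481] [ 0.6207 -0.0021  0.3498]
0.35 55 [ 0.5895 -0.0995  0.3514] [0.6241 0.0057 0.3599]
0.36 86 [ 0.5765 -0.1019  0.3601] [0.6241 0.0054 0.3699]
0.37 87 [ 0.5821 -0.102   0.3701] [0.6239 0.0054 0.38  ]
0.38 46 [ 0.5882 -0.1023  0.3802] [0.6259 0.0101 0.3898]
0.39 164 [ 0.5676 -0.1189  0.3901] [0.6319 0.0203 0.4   ]
```

View pics/crop1.png

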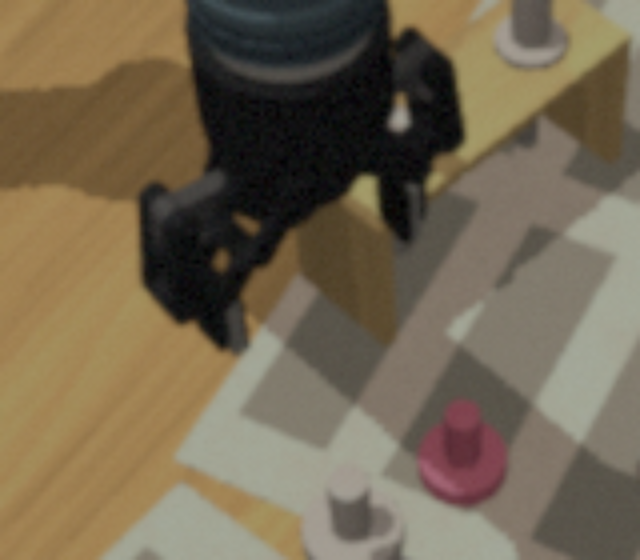

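```bash
python3 -m pendant '[[1,0.001,0,0.03,0,0,0],[1,0.002,-0.001,0.06,0,0,0.1],[1,0.003,-0.001,0.09,0,0,0.2],[1,0.003,-0.001,0.12,0,0,0.3],[1,0.003,-0.001,0.14,0,0,0.3],[1,0.003,-0.001,0.145,0,0,0.3],[1,0.003,-0.001,0.145,0,0,0.3]]'; python3 go.py .5985 -.0404 .138
python3 - <<'E'
from rig import r
from h import *
np.set_printoptions(precision=4,suppress=True)
ims=[]
for n in("top","scene"):
    d=r.get_image(n); np.savez(f"{n}2.npz",**d)
    u,v=proj(d,(.5985,-.0404,.15)); u=int(u);v=int(v)
    ims.append(cv2.resize(d["image"][v-70:v+50,u-60:u+60,::-1],(390,390)))
    X=cloud(d)
    for z in np.arange(.14,.26,.01):
        q=near(X,(.5985,-.044),.08,z,z+.01); 
        print(n,round(z,2),len(q),q.min(0)[:2] if len(q) else'',q.max(0)[:2] if len(q) else '')
cv2.imwrite("pics/c2.png",np.hstack(ims))
E
```

```text
clock: 2.9
tcp_pos: [0.5969, -0.0336, 0.1542]
eef_rot: [-2.514, -1.88, 0.001]
ft_force: [0.2, 0.7, -0.3]
opening: 0.997
t 2.9 tcp [ 0.5969 -0.0336  0.1542] open 0.997 F [ 0.1972  0.7294 -0.3083] jaw az 73.58278024609989 tilt z [-0.0021  0.0021 -1.    ] q [-0.5286  0.3758  0.6363  1.79   -0.2549  1.0607  1.4848]
shift tool mm [-6.0518  3.4834 16.1326] turn deg [-0.1474 -0.0836  0.0001]
top 0.14 0  
top 0.15 0  
top 0.16 0  
top 0.17 0  
top 0.18 0  
top 0.19 0  
top 0.2 1 [0.6023 0.015 ] [0.6023 0.015 ]
top 0.21 7 [0.5956 0.0075] [0.603  0.0191]
top 0.22 3 [0.5958 0.0095] [0.5974 0.0135]
top 0.23 4 [0.5959 0.0099] [0.5972 0.0138]
top 0.24 10 [0.5956 0.0069] [0.6099 0.024 ]
top 0.25 53 [0.5953 0.0071] [0.6124 0.0355]
scene 0.14 23 [ 0.5944 -0.049 ] [ 0.611  -0.0374]
scene 0.15 26 [ 0.5958 -0.0508] [ 0.6108 -0.0344]
scene 0.16 40 [ 0.5924 -0.0499] [ 0.611  -0.0311]
scene 0.17 61 [ 0.5904 -0.0498] [ 0.612  -0.0299]
scene 0.18 0  
scene 0.19 0  
scene 0.2 16 [ 0.5902 -0.0825] [0.6217 0.0182]
scene 0.21 51 [ 0.5782 -0.0878] [0.6223 0.0162]
scene 0.22 57 [ 0.5794 -0.0899] [0.6223 0.0176]
scene 0.23 34 [ 0.5828 -0.0896] [0.623  0.0166]
scene 0.24 31 [ 0.5871 -0.0914] [0.6253 0.0241]
scene 0.25 180 [ 0.5656 -0.1085] [0.6296 0.0316]
```

View pics/c2.png

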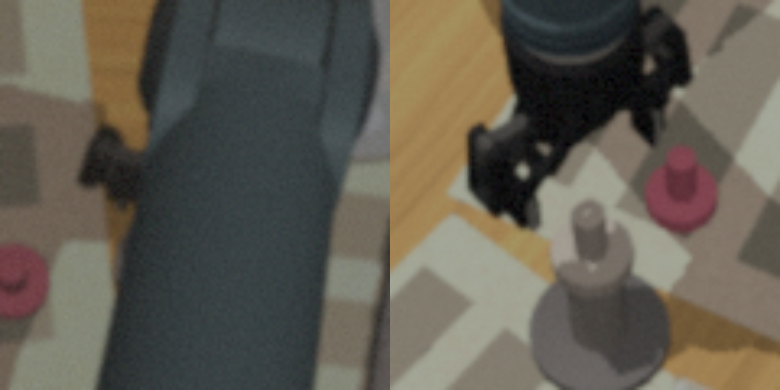

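```bash
python3 -m pendant '[[1,0,0,0,0,0,0],[1,0,0,0,0,0,0]]'; python3 go.py .5985 -.0404 .138;python3 -m pendant '[[1,0,0,0,0,0,0],[1,0,0,0,0,0,0],[1,0,0,0,0,0,0]]'; python3 go.py .5985 -.0404 .138
```

```text
clock: 3.2
tcp_pos: [0.599, -0.035, 0.1565]
eef_rot: [2.517, 1.88, 0.006]
ft_force: [0.2, -0.2, 0.9]
opening: 1.002
t 3.2 tcp [ 0.599  -0.035   0.1565] open 1.002 F [ 0.2311 -0.1829  0.8953] jaw az 73.49839924945158 tilt z [ 0.003   0.0021 -1.    ] q [-0.5279  0.374   0.6383  1.7871 -0.2548  1.0603  1.4852]
shift tool mm [-5.4031  1.0024 18.4937] turn deg [ 0.1307 -0.1627 -0.0002]
clock: 3.5
tcp_pos: [0.5981, -0.035, 0.1552]
eef_rot: [-2.516, -1.879, -0.003]
ft_force: [-0.6, -0.4, -0.1]
opening: 0.999
t 3.5 tcp [ 0.5981 -0.035   0.1552] open 0.999 F [-0.5665 -0.4013 -0.0782] jaw az 73.49786665832461 tilt z [ 0.0007  0.0018 -1.    ] q [-0.5277  0.3753  0.6378  1.7885 -0.2549  1.0601  1.4853]
shift tool mm [-5.1114  1.954  17.2166] turn deg [ 0.0095 -0.1079 -0.    ]
```

```bash
python3 - <<'E'
from h import *
d=np.load("scene2.npz");u,v=map(int,proj(d,(.5985,-.0404,.15)))
for s in(-1,1):
  for h in(.155,.168,.19):
    a=proj(d,(.5985+s*.0425*.284,-.035+s*.0425*.959,h)); print(s,h,(a[0]-u+60)*3.25+390,(a[1]-v+70)*3.25)
E
python3 -m pendant '[[1,-0.002,0.001,0.003,0,0,0],[1,-0.005,0.002,0.008,0,0,0],[1,-0.005,0.002,0.014,0,0,0],[1,-0.005,0.002,0.017,0,0,0],[1,-0.005,0.002,0.017,0,0,0],[1,-0.005,0.002,0.017,0,0,0],[1,-0.005,0.002,0.017,0,0,0]]'; python3 go.py .5985 -.0404 .138
python3 - <<'E'
from rig import r
from h import *
d=r.get_image("scene");u,v=map(int,proj(d,(.5985,-.0404,.15)))
cv2.imwrite("pics/c3.png",cv2.resize(d["image"][v-70:v+50,u-60:u+60,::-1],(600,600)))
E
```

```text
-1 0.155 537.5312274173273 256.40621459679704
-1 0.168 535.9010737251597 246.1501903310652
-1 0.19 533.0592228267354 228.2708382712741
1 0.155 642.9351612179569 180.93483253044596
1 0.168 642.4769529914702 170.18203270740145
1 0.19 641.6788706337663 151.45338634394736
clock: 4.2
tcp_pos: [0.5987, -0.0402, 0.1382]
eef_rot: [-2.516, -1.879, -0.003]
ft_force: [-0.4, -0.1, -0.1]
opening: 0.998
t 4.2 tcp [ 0.5987 -0.0402  0.1382] open 0.998 F [-0.3645 -0.0651 -0.1223] jaw az 73.50846219033633 tilt z [ 0.0008  0.0017 -1.    ] q [-0.5111  0.3976  0.6309  1.8003 -0.2717  1.0302  1.5068]
shift tool mm [-0.2282 -0.1544  0.2241] turn deg [ 0.0189 -0.1067 -0.    ]
```

View pics/c3.png

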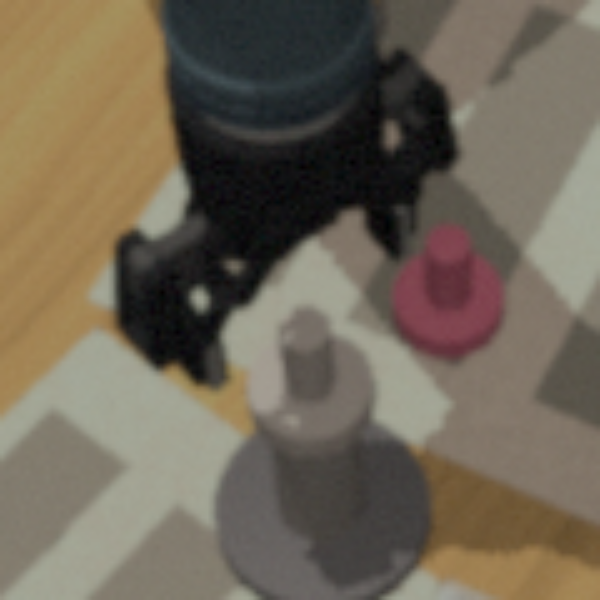

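```bash
python3 -m pendant '[[0,0,0,0,0,0,0],[0,0,0,0,0,0,0],[0,0,0,0,0,0,0],[0,0,0,0,0,0,0],[0,0,0,0,0,0,0],[0,0,0,0,0,0,0],[0,0,0,0,0,0,0],[0,0,0,0,0,0,0]]' 40; python3 go.py .5985 -.0404 .138
python3 - <<'E'
from rig import r
from h import *
d=r.get_image("scene");u,v=map(int,proj(d,(.5985,-.0404,.15)))
cv2.imwrite("pics/c4.png",cv2.resize(d["image"][v-70:v+50,u-60:u+60,::-1],(600,600)))
E
```

```text
clock: 5.05
tcp_pos: [0.5985, -0.0403, 0.138]
eef_rot: [-2.516, -1.879, -0.002]
ft_force: [0.5, 0.0, -0.3]
opening: -0.001
t 5.05 tcp [ 0.5985 -0.0403  0.138 ] open -0.001 F [ 0.4553  0.0261 -0.3029] jaw az 73.500191238332 tilt z [ 0.0004  0.0017 -1.    ] q [-0.511   0.3977  0.6309  1.8007 -0.2717  1.0302  1.5068]
shift tool mm [-0.0803  0.0556  0.0377] turn deg [-0.005  -0.0979  0.    ]
```

View pics/c4.png

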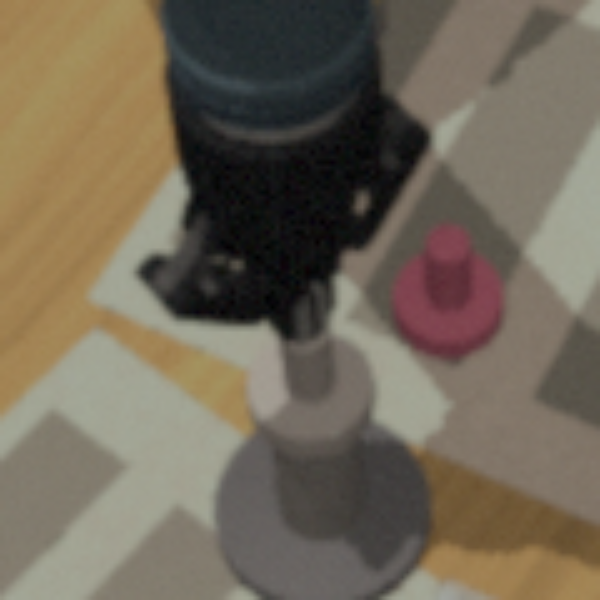

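```bash
python3 - <<'E'
from rig import r
from h import *
np.set_printoptions(precision=4,suppress=True)
d=r.get_image("scene");u,v=map(int,proj(d,(.5985,-.0404,.15)));X=cloud(d);np.savez("scene4.npz",**d)
for rr in range(v-22,v+8):
    print(rr, ' '.join('%4d'%(1000*X[rr,c,2]) if d["depth"][rr,c]>0 else '   .' for c in range(u-12,u+18)))
for p in((u+2,v-14),(u,v-12),(u+3,v-10),(u,v-6),(u,v-4),(u,v-2)): print(p,X[p[1],p[0]])
for z in np.arange(.13,.26,.01):
    q=near(X,(.5985,-.044),.08,z,z+.01); 
    print(round(z,2),len(q),q.min(0)[:2] if len(q) else'',q.max(0)[:2] if len(q) else '')
E
```

```text
223  276  273  272  270  268  267  269  276  272  271  270  268  260  224  239  241  243  249  247  245  243  240  225  228  225  223  217    1    1    0
224  275  271  270  265  265  263  262  270  269  270  268  259  259  222  235  236  241  243  242  243  237  219    0  223  220   -1    0   -1    2   -2
225  268  269  265  263  261  258  259  264  268  265  260  256  257  254  226  237  239  243  239  227  227    0    3    2    3    0   -1    0    0    2
226  266  263  263  262  259  255  253  260  259  257  256  254  252  249  222  232  233  237  231  226  222    2   -1    0   -2    0   -1    0    4   -3
227    1    0  254  255  252  252  242  252  257  255  252  252  248  248  225  229  230  227  226  222  220    0    0   -1    2    0   -1    0    0    3
228  231  227  227  225  227  236  245  247  253  254  248  247  245  246  224  227  226  222  221  215  218    0    2    0    0    0   -2    0   -1    1
229  228  231  230  226  229    .  237  243  249  247  243  245  241  232  219  222  222  221  222  217    0   -1    0   -1    2    6    0    0    0   -3
230  229  228  228  22
[... 3611 characters left out ...]
89 -0.0419  0.2021]
(256, 239) [ 0.6057 -0.0484  0.193 ]
(256, 241) [ 0.6065 -0.0499  0.1882]
(256, 243) [ 0.6051 -0.0489  0.1775]
0.13 23 [ 0.5935 -0.0504] [ 0.6114 -0.034 ]
0.14 27 [ 0.5943 -0.05  ] [ 0.6112 -0.0371]
0.15 24 [ 0.5954 -0.0499] [ 0.6105 -0.0351]
0.16 29 [ 0.5937 -0.0502] [ 0.6107 -0.0345]
0.17 22 [ 0.5986 -0.0505] [ 0.6104 -0.0321]
0.18 32 [ 0.5906 -0.0537] [ 0.6112 -0.0284]
0.19 33 [ 0.594  -0.0554] [ 0.6106 -0.0302]
0.2 25 [ 0.598  -0.0543] [ 0.6104 -0.0307]
0.21 32 [ 0.5996 -0.0584] [ 0.6173 -0.015 ]
0.22 118 [ 0.5813 -0.0775] [ 0.6203 -0.0085]
0.23 96 [ 0.5797 -0.0841] [ 0.6222 -0.0006]
0.24 107 [ 0.588  -0.0918] [0.624  0.0044]
0.25 122 [ 0.5724 -0.0997] [0.6261 0.0115]
```

The jaws shut to 0 on nothing. Depth shows the fingertips at z≈0.174, just above the knob (258,240 in scene), while the reported TCP z is 0.138. So the real tips sit about 35 mm above the reported TCP, and I'll allow for that. Opening and going lower, in steps.

```bash
python3 -m pendant '[[1,0,0,-0.005,0,0,0],[1,0,0,-0.005,0,0,0],[1,0,0,-0.005,0,0,0],[1,0,0,-0.005,0,0,0],[1,0,0,-0.005,0,0,0],[1,0,0,-0.005,0,0,0],[1,0,0,0.005,0,0,0],[1,0,0,0.015,0,0,0],[1,0,0,0.02,0,0,0],[1,0,0,0.02,0,0,0]]'; python3 go.py .5985 -.0404 .108
python3 - <<'E'
from rig import r
from h import *
d=r.get_image("scene");u,v=map(int,proj(d,(.5985,-.0404,.15)))
cv2.imwrite("pics/c5.png",cv2.resize(d["image"][v-70:v+50,u-60:u+60,::-1],(600,600)))
np.set_printoptions(precision=4,suppress=True)
X=cloud(d);
for z in np.arange(.13,.22,.005):
    q=near(X,(.5985,-.044),.08,z,z+.005); q=q[np.hypot(q[:,0]-.6,q[:,1]+.04)>.03]
    print(round(z,3),len(q),q.min(0)[:2] if len(q) else'',q.max(0)[:2] if len(q) else '')
E
```

```text
clock: 6.15
tcp_pos: [0.5971, -0.0401, 0.1162]
eef_rot: [-2.515, -1.878, 0.002]
ft_force: [-0.3, -0.3, 0.1]
opening: 0.997
t 6.15 tcp [ 0.5971 -0.0401  0.1162] open 0.997 F [-0.3348 -0.3257  0.1382] jaw az 73.5024894773614 tilt z [-0.0029  0.0014 -1.    ] q [-0.5005  0.4244  0.6193  1.8175 -0.2905  0.9943  1.5207]
shift tool mm [0.1472 1.4685 8.2404] turn deg [-0.1812 -0.028   0.    ]
0.13 0  
0.135 0  
0.14 0  
0.145 0  
0.15 0  
0.155 0  
0.16 1 [0.6025 0.004 ] [0.6025 0.004 ]
0.165 10 [ 0.5882 -0.0897] [0.6163 0.0027]
0.17 22 [ 0.5891 -0.0917] [0.621 0.01 ]
0.175 24 [ 0.5779 -0.0953] [0.6213 0.0114]
0.18 22 [ 0.5812 -0.0956] [0.6207 0.0112]
0.185 23 [ 0.5821 -0.0952] [0.621  0.0132]
0.19 23 [ 0.5821 -0.0952] [0.6217 0.012 ]
0.195 14 [ 0.5864 -0.0947] [0.621  0.0033]
0.2 8 [ 0.5874 -0.0952] [0.6214 0.0029]
0.205 18 [ 0.5769 -0.097 ] [0.6264 0.0245]
0.21 46 [ 0.5778 -0.1111] [0.6284 0.0287]
0.215 119 [ 0.5658 -0.1145] [0.6309 0.0278]
```

View pics/c5.png

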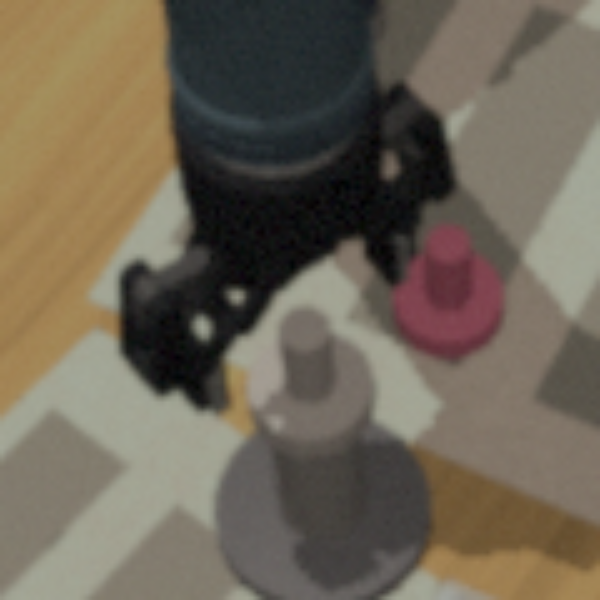

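```bash
python3 -m pendant '[[1,0,0,0.005,0,0,0],[1,0,0.001,0.01,0,0,0],[1,0,0.001,0.01,0,0,0],[0,0,0.001,0.01,0,0,0],[0,0,0.001,0.01,0,0,0],[0,0,0.001,0.01,0,0,0],[0,0,0.001,0.01,0,0,0],[0,0,0.001,0.01,0,0,0],[0,0,0.001,0.01,0,0,0],[0,0,0.001,0.01,0,0,0]]' 40; python3 go.py .5985 -.0404 .108
python3 - <<'E'
from rig import r
from h import *
d=r.get_image("scene");u,v=map(int,proj(d,(.5985,-.0404,.15)))
cv2.imwrite("pics/c6.png",cv2.resize(d["image"][v-70:v+50,u-60:u+60,::-1],(600,600)))
E
```

```text
clock: 7.2
tcp_pos: [0.5997, -0.0405, 0.1083]
eef_rot: [-2.516, -1.879, -0.003]
ft_force: [-0.5, -0.3, 1.2]
opening: 0.246
t 7.2 tcp [ 0.5997 -0.0405  0.1083] open 0.246 F [-0.4811 -0.2658  1.2487] jaw az 73.49985786547121 tilt z [ 0.0008  0.0018 -1.    ] q [-0.4941  0.437   0.6142  1.8198 -0.3007  0.9779  1.5286]
shift tool mm [-0.2061 -1.1433  0.3194] turn deg [ 0.0174 -0.1109 -0.    ]
```

View pics/c6.png

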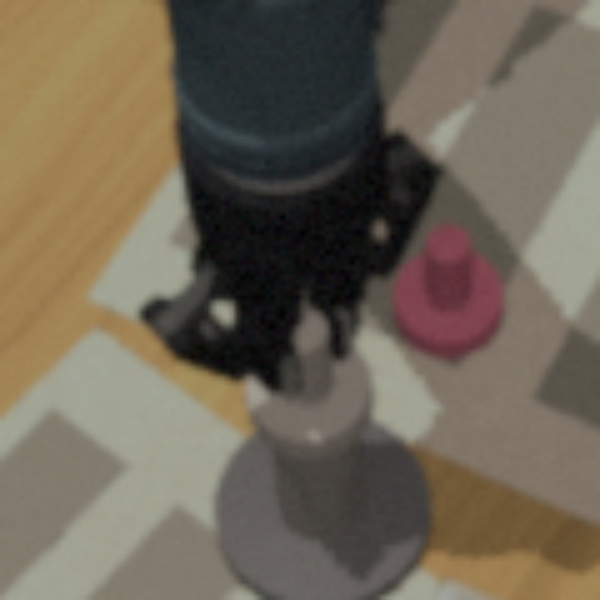

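```bash
python3 -m pendant '[[0,0,0,-0.005,0,0,0],[0,0,0,-0.015,0,0,0],[0,0,0,-0.03,0,0,0],[0,0,0,-0.05,0,0,0],[0,0,0,-0.07,0,0,0],[0,0,0,-0.07,0,0,0]]'; python3 go.py .5577 -.2511 .15
```

```text
clock: 7.85
tcp_pos: [0.6025, -0.0414, 0.1826]
eef_rot: [2.515, 1.877, 0.013]
ft_force: [0.6, -0.1, -0.7]
opening: 0.246
t 7.85 tcp [ 0.6025 -0.0414  0.1826] open 0.246 F [ 0.6121 -0.1485 -0.7368] jaw az 73.47488571981191 tilt z [ 0.0086  0.0021 -1.    ] q [-0.5292  0.3496  0.6518  1.7585 -0.2381  1.1041  1.4821]
shift tool mm [-213.9375   16.4119   31.8137] turn deg [ 0.4355 -0.2546 -0.001 ]
```

```bash
python3 -m pendant '[[0,-0.02,0.002,0,0,0,0],[0,-0.05,0.004,0,0,0,0],[0,-0.08,0.006,0,0,0,0],[0,-0.11,0.009,0,0,0,0],[0,-0.14,0.011,0,0,0,0],[0,-0.17,0.013,0,0,0,0],[0,-0.195,0.015,0,0,0,0],[0,-0.21,0.016,0,0,0,0],[0,-0.214,0.016,0,0,0,0],[0,-0.214,0.016,0,0,0,0]]'; python3 go.py .5577 -.2511 .05
python3 - <<'E'
from rig import r
from h import *
d=r.get_image("scene");
cv2.imwrite("pics/s7.png",d["image"][:,:,::-1])
E
```

```text
clock: 8.85
tcp_pos: [0.5539, -0.2502, 0.1775]
eef_rot: [-2.516, -1.878, -0.002]
ft_force: [0.2, -0.1, -0.2]
opening: 0.245
t 8.85 tcp [ 0.5539 -0.2502  0.1775] open 0.245 F [ 0.1645 -0.1328 -0.1908] jaw az 73.46419738365068 tilt z [ 0.0001  0.0023 -1.    ] q [-0.2145  0.3845  0.7147  1.7481 -0.2799  1.1138  1.8715]
shift tool mm [ -0.0976   4.0105 127.4517] turn deg [-0.0309 -0.1292  0.    ]
```

View pics/s7.png

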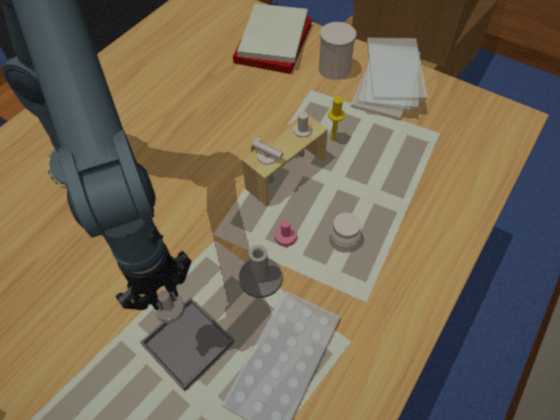

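The barrel is uncovered at (259,253) and the cap is in the jaws at (168,308). Next I lower it into the tray.

```bash
python3 -m pendant '[[0,0,0.002,0.03,0,-0.1,0],[0,0,0.004,0.06,0,-0.1,0],[0,0,0.004,0.09,0,-0.1,0],[0,0,0.004,0.115,0,-0.1,0],[0,0,0.004,0.135,0,-0.1,0],[0,0,0.004,0.15,0,-0.1,0],[0,0,0.004,0.158,0,-0.1,0],[0,0,0.004,0.158,0,-0.1,0],[0,0,0.004,0.158,0,-0.1,0]]'; python3 go.py .5577 -.2511 .006
python3 - <<'E'
from rig import r
from h import *
d=r.get_image("scene");u,v=map(int,proj(d,(.5577,-.2511,.05)))
cv2.imwrite("pics/c8.png",cv2.resize(d["image"][v-60:v+60,u-60:u+60,::-1],(600,600)))
E
```

```text
clock: 9.8
tcp_pos: [0.5588, -0.2513, 0.0205]
eef_rot: [2.516, 1.88, 0.001]
ft_force: [0.2, -0.3, -0.2]
opening: 0.243
t 9.8 tcp [ 0.5588 -0.2513  0.0205] open 0.243 F [ 0.207  -0.2787 -0.2288] jaw az 73.52785762730477 tilt z [ 0.0014 -0.0004 -1.    ] q [-0.1192  0.5928  0.6051  1.8353 -0.4378  0.8482  1.9846]
shift tool mm [-0.1478 -1.1566 14.4785] turn deg [ 0.0815 -0.0018 -0.    ]
```

View pics/c8.png

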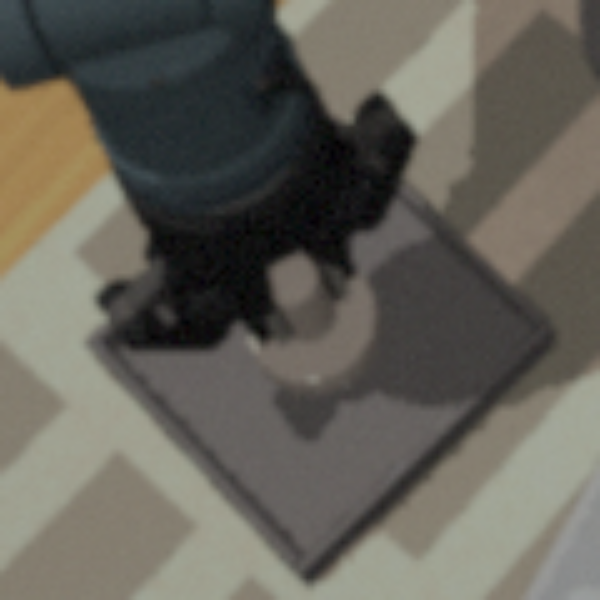

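```bash
python3 -m pendant '[[0,0,-0.001,0.005,0,0,0],[0,0,-0.001,0.009,0,0,0],[0,0,-0.001,0.012,0,0,0],[0,0,-0.001,0.012,0,0,0],[0,0,-0.001,0.012,0,0,0]]'; python3 -m pendant '[[0,0,0,0.001,0,0,0],[0,0,0,0.002,0,0,0],[0,0,0,0.002,0,0,0],[0,0,0,0.002,0,0,0]]';python3 go.py .5577 -.2511 .006
```

```text
clock: 10.35
tcp_pos: [0.5568, -0.251, 0.0076]
eef_rot: [-2.517, -1.879, 0.0]
ft_force: [1.0, -0.3, -0.6]
opening: 0.241
clock: 10.75
tcp_pos: [0.557, -0.251, 0.0057]
eef_rot: [-2.517, -1.88, 0.0]
ft_force: [-0.3, 1.1, -1.0]
opening: 0.246
t 10.75 tcp [ 0.557  -0.251   0.0057] open 0.246 F [-0.2877  1.1203 -1.0278] jaw az 73.50266182451168 tilt z [-0.  0. -1.] q [-0.1092  0.6121  0.5921  1.8426 -0.4521  0.8244  1.9955]
shift tool mm [ 0.0773  0.7479 -0.3086] turn deg [-0.0022  0.0004 -0.    ]
```

```bash
python3 -m pendant '[[0,0,0,0.001,0,0,0],[0,0,0,0.002,0,0,0],[0,0,0,0.003,0,0,0],[0,0,0,0.003,0,0,0]]';python3 go.py .5577 -.2511 .006
python3 - <<'E'
from rig import r
from h import *
np.set_printoptions(precision=4,suppress=True)
d=r.get_image("scene");X=cloud(d)
c=near(X,(.558,-.25),.03,.015,.040);print(np.histogram(c[:,2],bins=np.arange(.015,.041,.002)), len(c))
E
```

```text
clock: 11.15
tcp_pos: [0.5573, -0.251, 0.0052]
eef_rot: [-2.516, -1.879, -0.002]
ft_force: [-3.9, 3.2, 13.3]
opening: 0.242
t 11.15 tcp [ 0.5573 -0.251   0.0052] open 0.242 F [-3.9148  3.1865 13.255 ] jaw az 73.49542662226824 tilt z [ 0.0004  0.0018 -1.    ] q [-0.1071  0.6135  0.5911  1.8414 -0.4545  0.825   1.9977]
shift tool mm [ 0.0308  0.3581 -0.7794] turn deg [-0.0088 -0.1032  0.    ]
(array([11, 11, 40, 81, 82, 37,  5,  5,  3,  3,  2,  4]), array([0.015, 0.017, 0.019, 0.021, 0.023, 0.025, 0.027, 0.029, 0.031,
       0.033, 0.035, 0.037, 0.039])) 288
```

On the floor (13 N, disc top at z≈0.023). I take the load off and release.

```bash
python3 -m pendant '[[0,0,0,-0.002,0,0,0],[0,0,0,-0.002,0,0,0],[0.5,0,0,-0.002,0,0,0],[1,0,0,-0.002,0,0,0],[1,0,0,-0.002,0,0,0],[1,0,0,-0.002,0,0,0],[1,0,0,-0.002,0,0,0],[1,0,0,-0.002,0,0,0]]'; python3 go.py
python3 -m pendant '[[1,0,0,-0.02,0,0,0],[1,0,0,-0.05,0,0,0],[1,0,0,-0.09,0,0,0],[1,0,0,-0.13,0,0,0],[1,0,0,-0.17,0,0,0],[1,0,0,-0.21,0,0,0],[1,0,0,-0.25,0,0,0],[1,0,0,-0.27,0,0,0],[1,0,0,-0.27,0,0,0]]'; python3 go.py .4923 .3055 .26
python3 - <<'E'
from rig import r
from h import *
np.set_printoptions(precision=4,suppress=True)
for n in("top","scene"):
    d=r.get_image(n);X=cloud(d);np.savez(n+"9.npz",**d)
    cv2.imwrite(f"pics/{n}9.png",d["image"][:,:,::-1])
    print(n,"knob top",topc(near(X,(.558,-.25),.05,.064,.08)))
    print("disc",topc(near(X,(.558,-.25),.06,.0225,.03)))
E
```

```text
clock: 12.0
tcp_pos: [0.5569, -0.251, 0.0046]
eef_rot: [-2.517, -1.88, 0.0]
ft_force: [0.1, -0.8, -0.8]
opening: 1.001
t 12.0 tcp [ 0.5569 -0.251   0.0046] open 1.001 F [ 0.0726 -0.7702 -0.8385] jaw az 73.49749013481104 tilt z [-0.0002 -0.     -1.    ] q [-0.1084  0.6138  0.5912  1.8429 -0.4532  0.8228  1.9962]
clock: 12.9
tcp_pos: [0.5591, -0.2526, 0.2791]
eef_rot: [2.512, 1.875, 0.008]
ft_force: [-0.2, -0.1, 0.5]
opening: 0.998
t 12.9 tcp [ 0.5591 -0.2526  0.2791] open 0.998 F [-0.1535 -0.1428  0.4648] jaw az 73.47338328504398 tilt z [ 0.008  -0.0022 -1.    ] q [-0.2541  0.3012  0.7582  1.6254 -0.2157  1.2923  1.822 ]
shift tool mm [ 516.017  -222.9899   17.3966] turn deg [ 0.4748 -0.0122 -0.0001]
top knob top (array([ 0.5544, -0.2524]), 10.789884567260742, array([ 0.554 , -0.2517]), np.float64(0.06967039796371832), 75)
disc (array([ 0.5542, -0.2522]), 26.821847915649414, array([ 0.5522, -0.249 ]), np.float64(0.02459348551946916), 236)
scene knob top (array([ 0.5582, -0.2505]), 10.664138793945312, array([ 0.5584, -0.2505]), np.float64(0.06810062340499423), 89)
disc (array([ 0.5577, -0.2505]), 26.68705940246582, array([ 0.5625, -0.2536]), np.float64(0.02372487673212409), 201)
```

View pics/scene9.png

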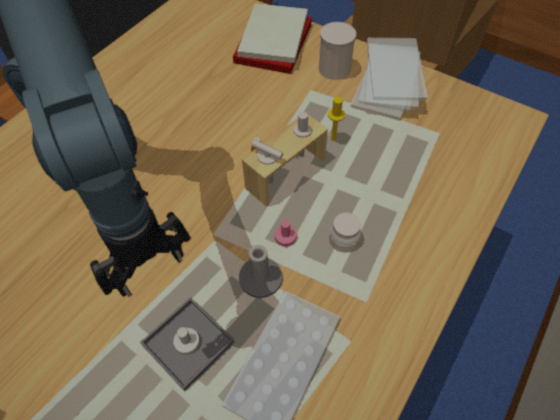

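View pics/top9.png

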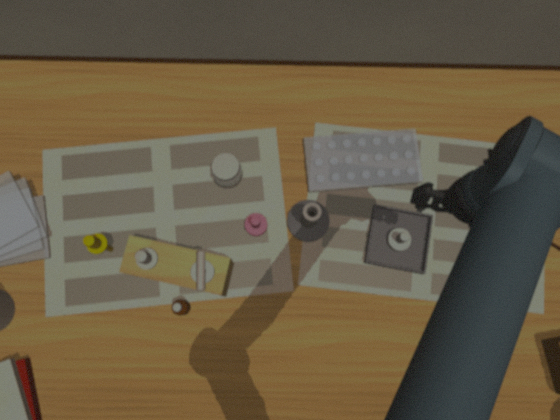

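The cap stands flat in the tray, at (400,238) in top and (185,340) in scene, near the centre, and the other things are undisturbed. On to the plunger at z 0.26.

```bash
python3 -m pendant '[[1,0.03,-0.013,0.004,0,0,0],[1,0.065,-0.028,0.008,0,0,0],[1,0.1,-0.043,0.01,0,0,0],[1,0.14,-0.06,0.01,0,0,0],[1,0.18,-0.078,0.01,0,0,0],[1,0.22,-0.095,0.01,0,0,0],[1,0.26,-0.112,0.01,0,0,0],[1,0.3,-0.13,0.01,0,0,0],[1,0.34,-0.147,0.01,0,0,0],[1,0.38,-0.164,0.01,0,0,0]]';python3 go.py .4923 .3055 .26
python3 - <<'E'
from h import *
np.set_printoptions(precision=4,suppress=True)
for n in("top","scene"):
    X=cloud(np.load(n+"9.npz"))
    print(n,topc(near(X,(.5985,-.0404),.035,.115,.128)))
    print(" rack plunger",topc(near(X,(.492,.305),.03,.1715,.185)))
E
```

```text
clock: 14.0
tcp_pos: [0.5054, 0.1612, 0.2622]
eef_rot: [-2.516, -1.88, 0.007]
ft_force: [1.1, -0.3, 0.2]
opening: 1.0
t 14.0 tcp [0.5054 0.1612 0.2622] open 1.0 F [ 1.0677 -0.2553  0.1625] jaw az 73.52290587150297 tilt z [-0.004  -0.0018 -1.    ] q [-0.8344  0.1017  0.4827  1.8207 -0.0496  1.2355  0.946 ]
shift tool mm [134.6032 -53.5147   1.9787] turn deg [-0.1909  0.1662 -0.0003]
top (array([ 0.5968, -0.0406]), 20.181568145751953, array([ 0.5965, -0.0411]), np.float64(0.12040258211312715), 209)
 rack plunger (array([0.49 , 0.304]), 12.608692169189453, array([0.4897, 0.3043]), np.float64(0.1761442038252351), 120)
scene (array([ 0.5996, -0.039 ]), 20.44685935974121, array([ 0.6001, -0.0394]), np.float64(0.1193616349212841), 202)
 rack plunger (array([0.4928, 0.3072]), 13.592836380004883, array([0.4944, 0.3058]), np.float64(0.17542651599308257), 66)
```

```bash
python3 -m pendant '[[1,0.03,-0.012,0,0,0,0],[1,0.065,-0.027,0,0,0,0],[1,0.095,-0.039,0,0,0,0],[1,0.12,-0.048,0,0,0,0],[1,0.132,-0.053,0,0,0,0],[1,0.135,-0.053,0,0,0,0],[1,0.135,-0.053,0,0,0,0],[1,0.135,-0.053,0,0,0,0],[1,0.135,-0.053,0,0,0,0]]';python3 go.py .4923 .3055 .16
```

```text
clock: 14.9
tcp_pos: [0.4959, 0.3022, 0.2648]
eef_rot: [2.52, 1.875, -0.0]
ft_force: [0.2, -0.4, -0.3]
opening: 1.001
t 14.9 tcp [0.4959 0.3022 0.2648] open 1.001 F [ 0.2173 -0.3698 -0.3342] jaw az 73.3063108224423 tilt z [ 0.0001 -0.0005 -1.    ] q [-0.9613  0.2035  0.3962  1.7034 -0.0818  1.2513  0.7327]
shift tool mm [  2.1203  -4.4309 104.7637] turn deg [0.0122 0.0248 0.    ]
```

```bash
python3 -m pendant '[[1,0,0,0,0,0,0.2],[1,0,0,0,0,0,0.2]]';python3 go.py .4923 .3055 .16; python3 - <<'E'
from rig import r
from h import *
d=r.get_image("scene");u,v=map(int,proj(d,(.4923,.3055,.2)))
cv2.imwrite("pics/c10.png",cv2.resize(d["image"][v-70:v+50,u-60:u+60,::-1],(600,600)))
E
```

```text
clock: 15.1
tcp_pos: [0.4955, 0.3037, 0.265]
eef_rot: [-2.522, -1.873, -0.001]
ft_force: [-0.4, -0.1, 0.6]
opening: 1.002
t 15.1 tcp [0.4955 0.3037 0.265 ] open 1.002 F [-0.3687 -0.1416  0.6263] jaw az 73.21644622829749 tilt z [ 0.0002  0.0003 -1.    ] q [-0.9624  0.2037  0.3951  1.7027 -0.0823  1.2512  0.729 ]
shift tool mm [  0.7703  -3.5511 104.9542] turn deg [ 0.0052 -0.0191 -0.    ]
```

View pics/c10.png

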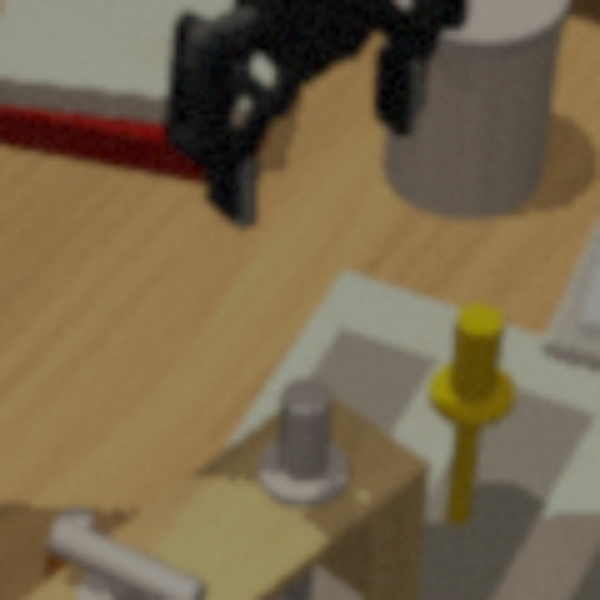

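```bash
python3 -m pendant '[[1,0,-0.001,0.02,0,0,0],[1,0.001,-0.003,0.05,0,0,0],[1,0.001,-0.003,0.08,0,0,0],[1,0.001,-0.003,0.105,0,0,0],[1,0.001,-0.003,0.12,0,0,0],[1,0.001,-0.003,0.125,0,0,0],[1,0.001,-0.003,0.125,0,0,0],[1,0.001,-0.003,0.125,0,0,0]]';python3 go.py .4923 .3055 .108; python3 - <<'E'
from rig import r
from h import *
d=r.get_image("scene");u,v=map(int,proj(d,(.4923,.3055,.17)))
cv2.imwrite("pics/c11.png",cv2.resize(d["image"][v-60:v+60,u-60:u+60,::-1],(600,600)))
E
```

```text
clock: 15.95
tcp_pos: [0.4937, 0.3069, 0.1411]
eef_rot: [-2.521, -1.875, -0.004]
ft_force: [0.7, 0.8, 0.7]
opening: 0.999
t 15.95 tcp [0.4937 0.3069 0.1411] open 0.999 F [0.6502 0.8269 0.7054] jaw az 73.296091066568 tilt z [ 0.002   0.0016 -1.    ] q [-0.943   0.3195  0.3752  1.8359 -0.1367  1.0088  0.767 ]
shift tool mm [-1.8301 -0.9695 33.1087] turn deg [ 0.0857 -0.1202 -0.0001]
```

View pics/c11.png

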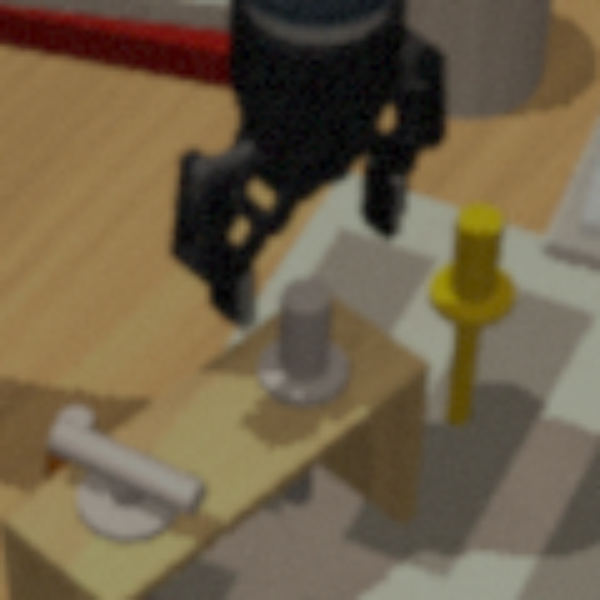

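```bash
python3 -m pendant '[[1,-0.001,-0.001,0.01,0,-0.1,0],[1,-0.001,-0.001,0.022,0,-0.1,0],[1,-0.001,-0.001,0.031,0,-0.1,0],[1,-0.001,-0.001,0.033,0,-0.1,0],[1,-0.001,-0.001,0.033,0,-0.1,0],[1,-0.001,-0.001,0.033,0,-0.1,0]]';python3 go.py .4923 .3055 .108; python3 -m pendant '[[0,0,0,0,0,0,0],[0,0,0,0,0,0,0],[0,0,0,0,0,0,0],[0,0,0,0,0,0,0],[0,0,0,0,0,0,0],[0,0,0,0,0,0,0],[0,0,0,0,0,0,0]]' 60;python3 go.py
```

```text
clock: 16.6
tcp_pos: [0.4915, 0.3056, 0.1067]
eef_rot: [2.52, 1.874, -0.002]
ft_force: [0.2, -0.3, 0.9]
opening: 1.0
t 16.6 tcp [0.4915 0.3056 0.1067] open 1.0 F [ 0.195  -0.3056  0.9359] jaw az 73.29172110781039 tilt z [-0.0003 -0.0017 -1.    ] q [-0.9347  0.3602  0.3663  1.8645 -0.1548  0.9459  0.7804]
shift tool mm [ 0.1199  0.7664 -1.2786] turn deg [0.0085 0.0969 0.    ]
clock: 17.3
tcp_pos: [0.4917, 0.3058, 0.1071]
eef_rot: [2.52, 1.875, -0.001]
ft_force: [0.3, 0.5, 2.1]
opening: 0.277
t 17.3 tcp [0.4917 0.3058 0.1071] open 0.277 F [0.3425 0.4682 2.1466] jaw az 73.30242230562477 tilt z [ 0.0002 -0.0011 -1.    ] q [-0.9348  0.3597  0.3663  1.8643 -0.1548  0.9459  0.7804]
```

```bash
python3 -m pendant '[[0,0,0,-0.005,0,0,0],[0,0,0,-0.02,0,0,0],[0,0,0,-0.045,0,0,0],[0,0,0,-0.075,0,0,0],[0,0,0,-0.105,0,0,0],[0,0,0,-0.13,0,0,0],[0,0,0,-0.15,0,0,0],[0,0,0,-0.16,0,0,0],[0,0,0,-0.16,0,0,0],[0,0,0,-0.16,0,0,0]]';python3 go.py .5983 -.0400 .267; python3 - <<'E'
from rig import r
from h import *
d=r.get_image("scene");
cv2.imwrite("pics/s12.png",d["image"][:,:,::-1])
E
```

```text
clock: 18.3
tcp_pos: [0.4909, 0.3055, 0.266]
eef_rot: [2.52, 1.875, -0.004]
ft_force: [-0.7, -0.4, -0.9]
opening: 0.277
t 18.3 tcp [0.4909 0.3055 0.266 ] open 0.277 F [-0.6925 -0.4032 -0.8862] jaw az 73.29743031001651 tilt z [-0.0016 -0.0024 -1.    ] q [-0.9713  0.1989  0.395   1.7057 -0.0789  1.2555  0.7207]
shift tool mm [-300.0787  202.1957   -0.3112] turn deg [-0.0479  0.1554 -0.0001]
```

View pics/s12.png

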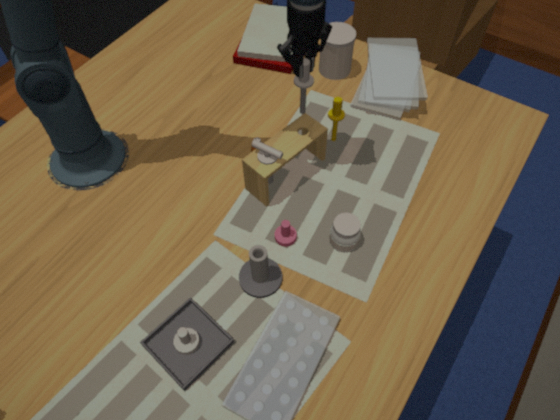

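The plunger is out of the rack and upright at (303,85). Carrying it to the barrel.

```bash
python3 -m pendant '[[0,-0.015,0.01,0,0,0,0],[0,-0.045,0.03,0,0,0,0],[0,-0.08,0.054,0,0,0,0],[0,-0.115,0.078,0,0,0,0],[0,-0.15,0.101,0,0,0,0],[0,-0.185,0.125,0,0,0,0],[0,-0.22,0.148,0,0,0,0],[0,-0.25,0.168,0,0,0,0],[0,-0.275,0.185,0,0,0,0],[0,-0.29,0.195,0,0,0,0]]'; python3 -m pendant '[[0,-0.006,0.004,0,0,0,0],[0,-0.01,0.007,0,0,0,0],[0,-0.01,0.007,0,0,0,0],[0,-0.01,0.007,0,0,0,0],[0,-0.01,0.007,0,0,0,0]]';python3 go.py .5983 -.0400 .24
```

```text
clock: 19.35
tcp_pos: [0.5939, -0.0342, 0.2663]
eef_rot: [2.525, 1.866, -0.007]
ft_force: [0.5, -0.4, -0.8]
opening: 0.274
clock: 19.85
tcp_pos: [0.5985, -0.0378, 0.267]
eef_rot: [2.518, 1.878, -0.002]
ft_force: [0.6, 0.3, -0.5]
opening: 0.275
t 19.85 tcp [ 0.5985 -0.0378  0.267 ] open 0.275 F [ 0.5693  0.2685 -0.4576] jaw az 73.4492851966155 tilt z [-0.001 -0.001 -1.   ] q [-0.5229  0.2632  0.6223  1.6629 -0.1585  1.2677  1.4126]
shift tool mm [-2.163   0.425  27.0378] turn deg [-0.0392  0.0705 -0.    ]
```

```bash
python3 -m pendant '[[0,-0.001,0,0.01,0,0,0],[0,-0.002,0,0.025,0,0,0],[0,-0.002,0,0.038,0,0,0],[0,-0.002,0,0.045,0,0,0],[0,-0.002,0,0.045,0,0,0],[0,-0.002,0,0.045,0,0,0],[0,-0.002,0,0.045,0,0,0]]';python3 go.py .5983 -.0400 .24;python3 - <<'E'
from rig import r
from h import *
np.set_printoptions(precision=4,suppress=True)
ims=[]
for n in("top","scene"):
    d=r.get_image(n);X=cloud(d);np.savez(n+"13.npz",**d)
    u,v=map(int,proj(d,(.5983,-.04,.16)))
    ims.append(cv2.resize(d["image"][v-50:v+30,u-40:u+40,::-1],(400,400)))
    p=near(X,(.5983,-.04),.03,.14,.208);print(n,len(p))
    if len(p)>10:
        print(sidefit(p[:,:2],.007,(.5983,-.04)))
        for z in np.arange(.135,.225,.01):
            q=near(X,(.5983,-.04),.03,z,z+.01)
            if len(q)>4: print(round(z,3),len(q),sidefit(q[:,:2],.007,(.5983,-.04)))
    print("rim",topc(near(X,(.5985,-.0404),.035,.115,.126)))
    p=near(X,(.5983,-.04),.04,.215,.23);print("collar",topc(p))
cv2.imwrite("pics/c13.png",np.hstack(ims))
E
```

```text
clock: 20.55
tcp_pos: [0.5987, -0.0417, 0.2229]
eef_rot: [2.519, 1.874, -0.001]
ft_force: [-0.5, -0.9, -0.1]
opening: 0.276
t 20.55 tcp [ 0.5987 -0.0417  0.2229] open 0.276 F [-0.4683 -0.8901 -0.1342] jaw az 73.29418502740731 tilt z [ 0.0008 -0.0017 -1.    ] q [-0.5082  0.2991  0.6158  1.7174 -0.1831  1.1826  1.4354]
shift tool mm [  1.453   -0.8228 -17.1434] turn deg [0.0725 0.0805 0.0001]
top 0
rim (array([0., 0.]), 0.0, array([nan, nan]), np.float64(nan), 0)
collar (array([0., 0.]), 0.0, array([nan, nan]), np.float64(nan), 0)
scene 114
(array([ 0.5995, -0.0409]), np.float64(0.0007033109572088113))
0.135 6 (array([ 0.5991, -0.0411]), np.float64(0.00019078874998490006))
0.145 18 (array([ 0.5991, -0.0412]), np.float64(0.0009234812323372734))
0.155 14 (array([ 0.5996, -0.0408]), np.float64(0.000668976903360258))
0.165 20 (array([ 0.5994, -0.0409]), np.float64(0.0006129879463383248))
0.175 15 (array([ 0.5996, -0.0409]), np.float64(0.0005164606601068847))
0.185 21 (array([ 0.5994, -0.0407]), np.float64(0.0005633433256850833))
0.195 16 (array([ 0.6004, -0.0408]), np.float64(0.0006729545464490596))
0.205 6 (array([ 0.599, -0.042]), np.float64(0.0006071739023745856))
rim (array([ 0.6015, -0.0397]), 21.094202041625977, array([ 0.6022, -0.0413]), np.float64(0.11884320349166466), 175)
collar (array([0., 0.]), 0.0, array([nan, nan]), np.float64(nan), 0)h.py:19: RuntimeWarning: Mean of empty slice.
  c,R=cv2.minEnclosingCircle((P[:,:2]*1000).astype(np.float32)); return np.array(c)/1000,R,P[:,:2].mean(0),np.median(P[:,2]),len(P)
  ret = um.true_divide(
  return _methods._mean(a, axis=axis, dtype=dtype,
  ret = ret.dtype.type(ret / rcount)
```

View pics/c13.png

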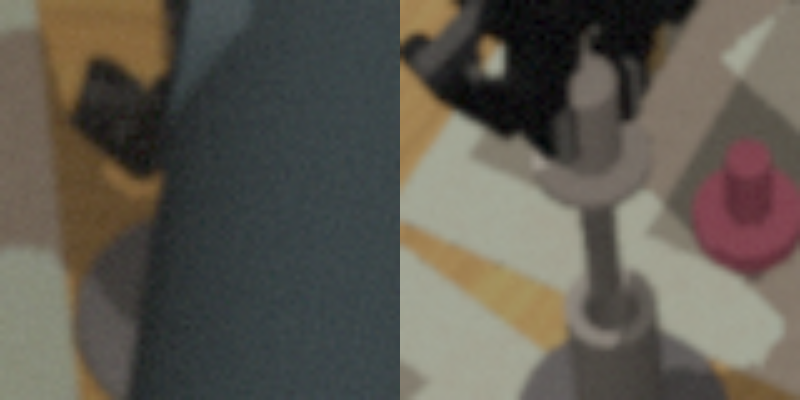

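The rod is vertical at (600,260 in the crop), just above the mouth and about 1.7 mm short along tool x. I correct that and lower the tip into the mouth.

```bash
python3 -m pendant '[[0,0.0015,0.0005,0,0,0,0],[0,0.0015,0.0005,0.005,0,0,0],[0,0.0015,0.0005,0.012,0,0,0],[0,0.0015,0.0005,0.018,0,0,0],[0,0.0015,0.0005,0.023,0,0,0],[0,0.0015,0.0005,0.028,0,0,0],[0,0.0015,0.0005,0.028,0,0,0],[0,0.0015,0.0005,0.028,0,0,0]]';python3 go.py .5983 -.0400 .107;python3 - <<'E'
from rig import r
from h import *
np.set_printoptions(precision=4,suppress=True)
d=r.get_image("scene");X=cloud(d)
for z in np.arange(.13,.19,.015):
    q=near(X,(.5983,-.04),.03,z,z+.015)
    if len(q)>4: print(round(z,3),len(q),sidefit(q[:,:2],.007,(.5983,-.04)))
u,v=map(int,proj(d,(.5983,-.04,.16)))
cv2.imwrite("pics/c14.png",cv2.resize(d["image"][v-50:v+30,u-40:u+40,::-1],(600,600)))
E
```

```text
clock: 21.45
tcp_pos: [0.5989, -0.0403, 0.1941]
eef_rot: [2.52, 1.875, -0.003]
ft_force: [1.1, 0.1, -0.7]
opening: 0.276
t 21.45 tcp [ 0.5989 -0.0403  0.1941] open 0.276 F [ 1.0601  0.1276 -0.6633] jaw az 73.29439982381301 tilt z [-0.0008 -0.0018 -1.    ] q [-0.5001  0.3282  0.6071  1.7465 -0.2026  1.131   1.4481]
shift tool mm [ 0.3126 -0.6933 87.0635] turn deg [-0.0126  0.1108 -0.    ]
0.13 24 (array([ 0.5994, -0.0394]), np.float64(0.0006531682479843213))
0.145 25 (array([ 0.5995, -0.0395]), np.float64(0.0008301807033125302))
0.16 25 (array([ 0.5997, -0.0393]), np.float64(0.0008083859230863877))
0.175 6 (array([ 0.5981, -0.0417]), np.float64(0.0009730962647054158))
```

View pics/c14.png

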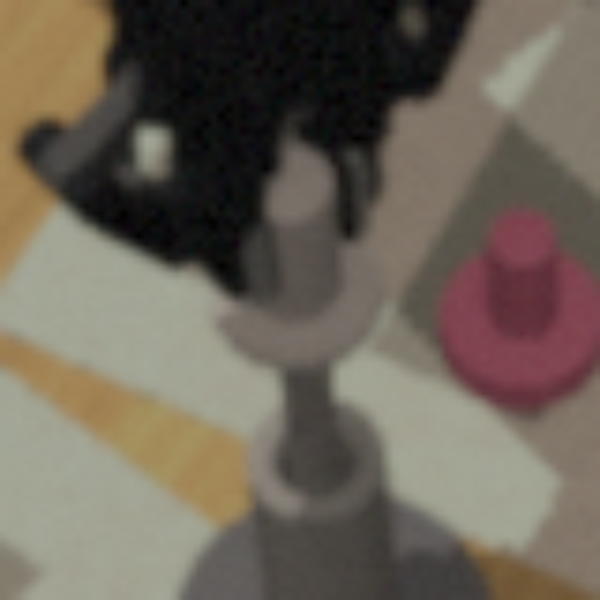

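```bash
python3 -m pendant '[[0,0,0.0005,0.004,0,0,0],[0,0,0.0005,0.008,0,0,0],[0,0,0.0005,0.012,0,0,0],[0,0,0.0005,0.015,0,0,0],[0,0,0.0005,0.015,0,0,0]]';python3 -m pendant '[[0,0,0,0.004,0,0,0],[0,0,0,0.008,0,0,0],[0,0,0,0.012,0,0,0],[0,0,0,0.015,0,0,0],[0,0,0,0.015,0,0,0]]';python3 go.py .5983 -.0400 .107
```

```text
clock: 22.0
tcp_pos: [0.5989, -0.0404, 0.1784]
eef_rot: [2.52, 1.875, -0.004]
ft_force: [-0.1, 0.0, -1.1]
opening: 0.273
clock: 22.5
tcp_pos: [0.5993, -0.0405, 0.1639]
eef_rot: [2.52, 1.875, -0.003]
ft_force: [0.5, 0.3, 0.1]
opening: 0.278
t 22.5 tcp [ 0.5993 -0.0405  0.1639] open 0.278 F [0.4761 0.2613 0.1445] jaw az 73.30059190554107 tilt z [-0.0009 -0.0018 -1.    ] q [-0.4883  0.3614  0.5965  1.7742 -0.2256  1.0759  1.4657]
shift tool mm [ 0.2478 -1.1132 56.9024] turn deg [-0.0212  0.1118 -0.    ]
```

No side force, and the rod is going in. Continuing down.

```bash
python3 -m pendant '[[0,0,0,0.005,0,0,0],[0,0,0,0.01,0,0,0],[0,0,0,0.015,0,0,0],[0,0,0,0.02,0,0,0],[0,0,0,0.025,0,0,0],[0,0,0,0.025,0,0,0]]';python3 -m pendant '[[0,0,0,0.005,0,0,0],[0,0,0,0.01,0,0,0],[0,0,0,0.015,0,0,0],[0,0,0,0.02,0,0,0],[0,0,0,0.024,0,0,0],[0,0,0,0.024,0,0,0]]';python3 go.py .5983 -.0400 .107
```

```text
clock: 23.1
tcp_pos: [0.5993, -0.0404, 0.1382]
eef_rot: [2.52, 1.875, -0.003]
ft_force: [0.3, -0.4, 0.9]
opening: 0.278
clock: 23.7
tcp_pos: [0.599, -0.0404, 0.1142]
eef_rot: [2.52, 1.875, -0.003]
ft_force: [1.4, -0.3, 0.5]
opening: 0.276
t 23.7 tcp [ 0.599  -0.0404  0.1142] open 0.276 F [ 1.3859 -0.3249  0.4869] jaw az 73.30194446128345 tilt z [-0.0013 -0.0019 -1.    ] q [-0.4662  0.4205  0.5741  1.8141 -0.2667  0.9861  1.4964]
shift tool mm [ 0.1982 -0.8146  7.1646] turn deg [-0.0429  0.1244 -0.    ]
```

```bash
python3 - <<'E'
from rig import r
from h import *
np.set_printoptions(precision=4,suppress=True)
d=r.get_image("scene");X=cloud(d)
u,v=map(int,proj(d,(.5983,-.04,.14)))
print("rim",np.histogram(near(X,(.6,-.04),.0235,.11,.16)[:,2],bins=np.arange(.11,.16,.002))[0])
cv2.imwrite("pics/c15.png",cv2.resize(d["image"][v-50:v+30,u-40:u+40,::-1],(600,600)))
E
```

```text
rim [ 8  9  6  9  3  1  0  1  6 13 42 64 38  2  6  6  2  4  6  3  7  5 11  8]
```

View pics/c15.png

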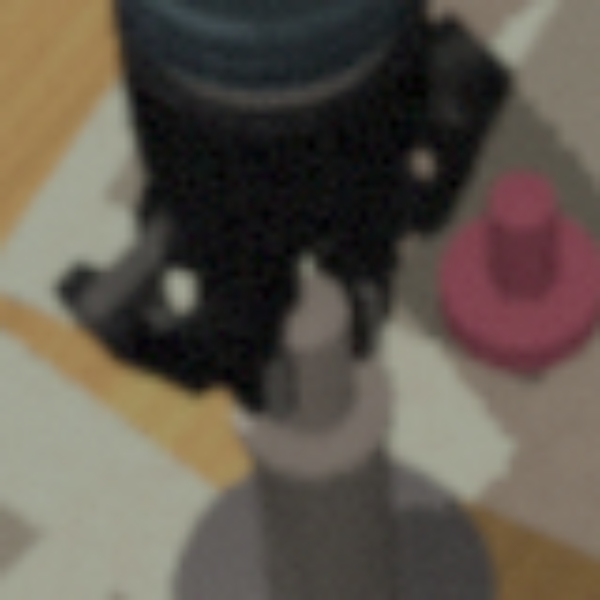

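The collar top is at about 0.133, so about 7 mm remains. Pressing until it meets the rim.

```bash
python3 -m pendant '[[0,0,0,0.002,0,0,0],[0,0,0,0.004,0,0,0],[0,0,0,0.006,0,0,0],[0,0,0,0.007,0,0,0],[0,0,0,0.007,0,0,0]]';python3 -m pendant '[[0,0,0,0.001,0,0,0],[0,0,0,0.002,0,0,0],[0,0,0,0.002,0,0,0]]';python3 go.py .5983 -.0400 .107
```

```text
clock: 24.25
tcp_pos: [0.5992, -0.0405, 0.108]
eef_rot: [2.52, 1.875, -0.003]
ft_force: [-0.9, -0.1, 2.8]
opening: 0.277
clock: 24.55
tcp_pos: [0.5993, -0.0406, 0.1071]
eef_rot: [2.52, 1.875, -0.002]
ft_force: [-2.4, 1.0, 8.8]
opening: 0.278
t 24.55 tcp [ 0.5993 -0.0406  0.1071] open 0.278 F [-2.4133  1.0072  8.7804] jaw az 73.29642160741356 tilt z [-0.001  -0.0012 -1.    ] q [-0.4619  0.43    0.5703  1.8184 -0.2741  0.9736  1.5023]
shift tool mm [ 0.2716 -1.1751  0.1166] turn deg [-0.0339  0.0806 -0.    ]
```

```bash
python3 -m pendant '[[0,0,0,0.002,0,0,0],[0,0,0,0.003,0,0,0],[0,0,0,0.003,0,0,0]]';python3 go.py .5983 -.0400 .107
```

```text
clock: 24.85
tcp_pos: [0.5994, -0.0405, 0.107]
eef_rot: [-2.519, -1.874, 0.002]
ft_force: [-10.1, 1.6, 21.8]
opening: 0.279
t 24.85 tcp [ 0.5994 -0.0405  0.107 ] open 0.279 F [-10.0558   1.6111  21.8327] jaw az 73.29852396754829 tilt z [-0.0016  0.0005 -1.    ] q [-0.4606  0.4306  0.5699  1.8178 -0.2762  0.9745  1.5043]
shift tool mm [ 0.188  -1.1532 -0.0145] turn deg [-0.0975 -0.0029  0.    ]
```

The collar is firmly seated: force rises with no further travel. I relieve the load, release, and go straight up.

```bash
python3 -m pendant '[[0,0,0,-0.0025,0,0,0],[0,0,0,-0.004,0,0,0],[0,0,0,-0.004,0,0,0],[0.5,0,0,-0.004,0,0,0],[1,0,0,-0.004,0,0,0],[1,0,0,-0.004,0,0,0],[1,0,0,-0.004,0,0,0],[1,0,0,-0.004,0,0,0],[1,0,0,-0.004,0,0,0]]';python3 go.py; python3 -m pendant '[[1,0,0,-0.01,0,0,0],[1,0,0,-0.03,0,0,0],[1,0,0,-0.06,0,0,0],[1,0,0,-0.09,0,0,0],[1,0,0,-0.12,0,0,0],[1,0,0,-0.15,0,0,0],[1,0,0,-0.17,0,0,0],[1,0,0,-0.17,0,0,0]]';python3 go.py; python3 - <<'E'
from rig import r
from h import *
np.set_printoptions(precision=4,suppress=True)
d=r.get_image("scene");X=cloud(d)
cv2.imwrite("pics/s16.png",d["image"][:,:,::-1])
print("grip top",topc(near(X,(.6,-.04),.035,.173,.20)))
print("collar",topc(near(X,(.6,-.04),.035,.122,.131)))
print("cap top",topc(near(X,(.558,-.25),.05,.064,.08)))
s=near(X,(.6,-.04),.03,.135,.17)
for a,b in((.133,.145),(.145,.157),(.157,.17)):
    q=near(X,(.6,-.04),.03,a,b);print(a,sidefit(q[:,:2],.0125,(.6,-.04)))
E
```

```text
clock: 25.75
tcp_pos: [0.5994, -0.0406, 0.1071]
eef_rot: [2.52, 1.875, -0.002]
ft_force: [0.1, -0.0, -0.2]
opening: 0.999
t 25.75 tcp [ 0.5994 -0.0406  0.1071] open 0.999 F [ 0.0642 -0.0257 -0.2219] jaw az 73.29806120765583 tilt z [-0.0006 -0.0018 -1.    ] q [-0.4623  0.4298  0.5704  1.8186 -0.2735  0.973   1.5016]
clock: 26.55
tcp_pos: [0.6022, -0.0409, 0.2821]
eef_rot: [2.516, 1.871, 0.009]
ft_force: [0.5, 0.3, -0.2]
opening: 1.003
t 26.55 tcp [ 0.6022 -0.0409  0.2821] open 1.003 F [ 0.4954  0.3459 -0.1619] jaw az 73.27046993769538 tilt z [ 0.0081 -0.0009 -1.    ] q [-0.5243  0.2548  0.6302  1.6415 -0.1551  1.2877  1.4115]
grip top (array([ 0.6002, -0.04  ]), 12.468576431274414, array([ 0.6005, -0.041 ]), np.float64(0.1758412641398534), 92)
collar (array([ 0.6006, -0.0406]), 23.375152587890625, array([ 0.6046, -0.0453]), np.float64(0.12588097161560718), 193)
cap top (array([ 0.5584, -0.2508]), 10.644801139831543, array([ 0.5585, -0.2509]), np.float64(0.06868090886350708), 91)
0.133 (array([ 0.5997, -0.0396]), np.float64(0.0006577270860663779))
0.145 (array([ 0.5998, -0.0397]), np.float64(0.0007810924629417166))
0.157 (array([ 0.6   , -0.0395]), np.float64(0.0006351525477027832))
```

View pics/s16.png

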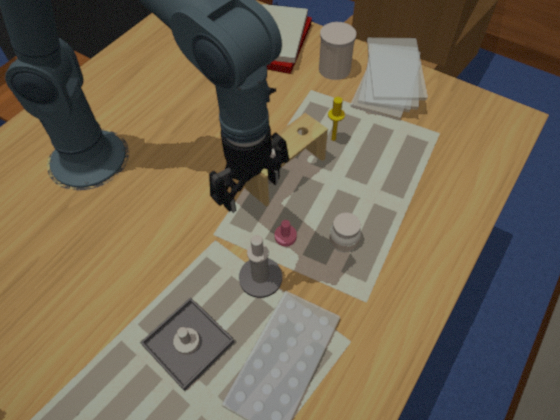

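The plunger is home at (258,250): grip top at 0.176, collar top at 0.126, upright. The cap is flat in the tray at (185,340), and the gripper is clear.

```bash
python3 -m pendant '[[1,0,0,0,0,0,0],[1,0,0,0,0,0,0],[1,0,0,0,0,0,0]]'; python3 -c "from rig import r; print(r.job_done())"
```

```text
clock: 26.9
tcp_pos: [0.5986, -0.0402, 0.2757]
eef_rot: [-2.52, -1.875, 0.006]
ft_force: [0.3, -0.2, -0.3]
opening: 0.998
the job is handed in; nothing more can be done
None
```

I put the cap knob up in the tray and pushed the slim plunger into the barrel until its collar sat on the rim. Then I let go, moved clear and handed in at 26.9 s; no verdict was reported.

**Last checks (scene camera depth):**
- **Plunger:** the collar top is at 0.126 m and the grip top at 0.176 m, as expected with the collar on the rim. It stands upright, within about 1 mm of the mouth's centre.
- **Cap:** it is flat, within about 2 mm of the tray's centre.
- **Other objects:** the jar, mould and yellow and pink look-alikes looked untouched in the final picture. The T-handled plunger and the dropper were hidden or hard to see in it. I last saw the T-handle in place after lifting the plunger out, and the dropper just before that.

**What disagreed:**
- **Fingertip height:** the real fingertips sat about 34 mm above the reported TCP height. My first grasp on the cap closed on air just above the knob; I corrected for the offset from then on.
- **Cameras:** the two cameras differed by up to about 5 mm in x and 3 mm in y, so I averaged them, and lined the rod up with the mouth in the scene view alone.
- **Seal:** I could not see the seal or read its joint value. Force readings taken at pauses on the way down stayed below 1 N until the collar neared the rim, so I infer its depth from the collar being seated.

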